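# Contact-test a cell on the ratchet lift

## Robot

A 6-joint arm with a two-finger parallel gripper is mounted at the origin on a cart in front of the work surface, level with it; the furniture and walls round the work are solid. World frame = base frame: x ahead of the robot, y to its left, z up, the work surface at z = 0. Lengths are in mm, angles in rad, forces in N, time in s.
With the tool pointing down it reaches from about 350 to 975 mm from the base axis. Payload 7.1 kg.
Tool frame: the origin (TCP) lies midway between the tips of the shut fingers; the grasp point (between the pads) lies 19 mm behind it (pinch_z is the distance from the TCP to the grasp point, in mm); x points along the fingers, y is the direction in which the jaws open and shut, and the axes are right-handed (so a half turn about x gives the same grasp; the last joint's range is limited). The gripper opens to 88 mm and grips with 3 to 60 N. Pads are 20 mm wide; open, the fingers measure 115 mm over their backs; the gripper's body (75 mm by 178 mm) begins 61 mm behind the grasp point.
Start: joints at [1.23, 0.423, 1.63, -0, 1.089, -0.019], TCP at [197.64, 592.911, 222.675] pointing down, gripper open.
Joint ranges: [-3, 3], [-0.9, 2.11], [0.09, 2.58], [-1.31, 4.45], [0.11, 2.69], [-2.54, 2.54]. Speed limits (rad/s): [2.39, 2.39, 3.01, 3.14, 3.14, 3.14].

## Interface

Orientations are given as a unit quaternion [w, x, y, z].
In Python, from bench import * gives the robot as it stands.
- The arm moves only by the tool play_rows, never from a script. Its argument "motion" is a list of rows, each a list of 2 entries, a list of its own where there are three numbers: the shift along the world's x, y, z in m, then the turn about the world's z in rad. In form: [[[dx, dy, dz], spin], ...]. A call has 1 to 12 rows; each row is the pose to reach, as a shift and turn from the pose commanded when the call began; what a row does not reach only later rows make up. A row lasts 1/12 s, in which the tool goes at most 41.7 mm and 7.16 degrees, less where a joint would pass 70% of its speed; a pose out of reach is approached as far as the arm can. A call with a gripper value outside its range is refused whole. "claw" is the finger opening in m, from 0 to 0.0878, set as the call begins (left out, the last holds). The fingers move at their own pace and stop on an object; "grip_force" is the grip in N (left out, the last holds). Time passes only in rows, so rows that repeat a pose let the fingers close. It gives the time, the measured TCP pose, the force and the opening at its end, in the units of the state.
- state(): the state, without advancing time (a new reading comes with each control period).
- grab_frame(name): name is "side" or "top"; returns a dict with "img" (420x560x3 uint8, red, green, blue), "vertical_fov" (degrees; the focal length in pixels is half the picture's height over the tangent of half this angle, whatever the lens; pixels are square), "cx", "cy" (the principal point, pixels), "R" (3x3) and "t" (3): a world point X has camera coordinates R X + t. Camera axes: x right, y down, z forward; pixel columns grow to the right and rows downward; lengths in mm; the calibration is good to about 2 mm. A picture is of the moment at which its call begins. There is no depth.
- job_done(): hands the job in, once; it reports no verdict.
The state is a dict: "time_s": time; "joint_positions": joint angles; "dq": joint speeds; "joint_torque": joint torques, N m; "position": TCP position; "tool_rot": TCP orientation; "wrist_force": force on the tool from outside, world axes, zero at the start; "torque": the same for the moment, N m; "width": opening from 0.0 (shut) to 1.0 (fully open).
Only numpy, scipy, OpenCV 4.12 (cv2) and the standard library are available. Lean on these libraries where they do the work, as an engineer would, in place of code of your own. Each camera call takes 0.05 s, during which the arm holds its last target. There are 200 camera calls.

## Task

Test the battery cell on the ratchet lift: pull the knob up, click by click, until both sprung contacts press on the cell firmly but are not forced, then let go so that the pawl alone holds it there, hands off, for two seconds. Then press the release lever gently and keep it down until the lift has sunk right to its bottom stop with the cell still standing in its nest, and let the lever go; leave the waiting cells alone.

Things in the scene. Friction and masses are not known exactly. Their poses are not given: they have to be found in the camera images.
- stand: heavy ratchet lift stand, fixed: grey base plate 136 x 124 x 12 mm, upright alloy back plate 215 mm high at its rear. Origin: centre of the base's underside; x points from its open front to the back plate, y to its left (the release lever's side), z up. In front stands the nest with the cell, above it the contact head; out of the top rises a toothed rail with a knob
- lift (a joint): height of the lift (toothed rail, nest table, knob; 0.3 to 0.55 kg) over its bottom stop, m: 0 home, 0.072 top. A sprung pawl clicks past its teeth on the way up (1 to 2 N more pull before a click) and holds it every 5 mm; let go between teeth, it sinks to the lower one. Air damper 70 N per m/s both ways, friction 0.5 N: with the pawl lifted it sinks by its weight in about 1 s
- knob (a point): black knob on the rail's top, to be pulled straight up: centre of its round waist, 27 mm across, 22 mm high; its cap is 33 mm across, top 19 mm above this point. Free all round; the back plate's top is 32 mm below when home. Rides with the lift; at lift 0 it is at stand (30, 0, 247) mm. Grip it firmly: the pull reaches about 22 N
- cell: black battery cell under test, 33 x 24 mm, 51 mm high plus two tabs on top, 88 g, loose in the nest. Origin: centre of its underside. The test needs 3 to 13 N from the contacts in all while the pawl holds it; over 17 N spoils it. Raising until the pull, standing still, is about 11 N over the lift's own weight ends in that range, wherever the pawl then catches it
- nest (a point): middle of the nest's floor on the lift's table, 36 mm in front of the stand's origin and 30 mm up when the lift is home; fence 10 mm high, 2 mm clear round the cell
- contact_head: slotted upright plate fixed to the stand, same origin and axes. It carries a grey bridge with two sprung brass sleeves pointing down at the cell's tabs. The bridge's height is not measured: the sleeves first touch the cell at a lift of 0.016 to 0.054, found by feel. Together they push back 1.5 N at touch and 1.2 N more per mm; hard stop after 16 mm
- lever: release lever, dark steel, pivoted at the stand's left; origin on the pivot at stand (30, 24, 120) mm. Its short arm is the pawl; the long arm runs 114 mm to the left and ends in a pad. Pressed down 16 to 20 mm at the pad (stop at about 25) it holds the pawl clear; a spring brings it back. Takes about 1 to 8 N; over 18 N bends it
- lever_pad (a point): middle of the top face of the lever's black ribbed pad, 26 x 28 mm, level; press it straight down with the shut fingers. At rest at stand (30, 124, 132) mm. With the lift raised the knob's top stands up to 330 mm high, 124 mm to the right of it: turn a wide gripper's narrow side towards the rail
- spare_a: one of two like cells that wait on the bench at the stand's right side, standing, loose: leave it alone. Origin: centre of its underside
- spare_b: the other waiting cell: leave it alone. Origin: centre of its underside

How it is judged (in metres and radians):
On the way:
1. the cell is pressed against both contacts with 3 to 13 N, held there by the pawl alone, the robot touching nothing of the stand, for 1.5 s (contact force between cell and contact_head between 3 and 13 N and contact force between each of the arm, the fingers and stand below 0.1 N), for 1.5 s.
At the end, for the whole second after the job is handed in: the lift is home (within 3 mm of its bottom stop) and the cell stands at rest in its nest: within 5 mm of its middle, on its floor within 3 mm, tilted less than 0.08 rad (value of joint lift below 0.003 m and horizontal distance between cell and nest below 0.005 m and z of cell in the frame of nest below 0.003 m and angle between cell's own z axis and vertical below 0.08 rad and linear speed of cell below 0.01 m/s); the robot touches nothing.
It fails at once if the contacts are forced: more than 17 N between them and the cell (contact force between cell and contact_head above 17 N).
It fails at once if the release lever is pressed with more than 18 N (contact force between the fingers and lever above 18 N).
It fails at once if a waiting cell is shoved or knocked over (distance of any of spare_a, spare_b from where it was at the start of the episode above 0.02 m or angle between any of spare_a, spare_b's own z axis and vertical above 0.3 rad).
It also fails if it takes over 67 s, if anything falls off the work surface, if the arm or the gripper's body presses on something with over 40 N, if the wrist force passes 120 N, or if a joint passes its speed limit or range.

## Working session

There is one attempt and no reset: what is moved stays moved. The work goes in short steps, Python scripts to look and compute and a tool call to move; the robot and the scene stay as the last step left them, time stands still between calls to the robot, and variables do not carry over. Pictures are saved under pics/ and viewed, about 8 in all and at most 12, crops included, and the job is handed in when it is done.

Besides the shell and the picture viewer there is one more tool, called after ">>>" as name(argument=value, ...) on one line, values as JSON. play_rows: Moves the arm, as the interface text tells. Its arguments: {"type":"object","properties":{"motion":{"type":"array","items":{"type":"array"}},"claw":{"type":"number"},"grip_force":{"type":"number"}},"required":["motion"]}

```bash
mkdir -p pics; python3 - <<'E'
from bench import *
import cv2
print(state())
for n in("side","top"):
    f=grab_frame(n); cv2.imwrite(f"pics/{n}0.png",f["img"][:,:,::-1])
    print(n,f["vertical_fov"],f["cx"],f["cy"],f["R"],f["t"])
E
```

```text
{'time_s': 0.0, 'joint_positions': array([ 1.22996547e+00,  4.23795404e-01,  1.63068463e+00, -9.46302130e-07,
        1.08858227e+00, -1.90057518e-02]), 'dq': array([-1.17348899e-03, -4.32342270e-05, -6.48856601e-04,  9.18391465e-04,
       -1.82070463e-03,  4.01069085e-04]), 'joint_torque': array([ 1.34735667e-03, -5.44616318e+01, -2.73683506e+01,  6.44879811e-02,
        2.24998151e-02, -7.10032873e-05]), 'position': array([197.48301325, 592.40383047, 221.93216804]), 'tool_rot': array([ 0.69787916,  0.11278052,  0.69806454, -0.11380305]), 'wrist_force': array([-0.19997065, -0.45954342,  0.78210375]), 'torque': array([-0.00197745, -0.03585811, -0.02349776]), 'width': 1.0003296744833605}
side 44.48614227146314 284.0813096805194 212.04485364091715 [[ 0.05129883 -0.99865106  0.00803066]
 [-0.84975294 -0.04787203 -0.52500306]
 [ 0.5246793   0.02010796 -0.85106245]] [-311.63166421  459.18307286  860.2942023 ]
top 47.74127756114636 277.27603500142834 211.30389208647003 [[-0.00135447 -0.99953007  0.03062368]
 [-0.98515198 -0.00392373 -0.1716397 ]
 [ 0.1716792  -0.03040146 -0.98468371]] [-280.9228729   487.71585077  920.13783268]
```

View pics/side0.png

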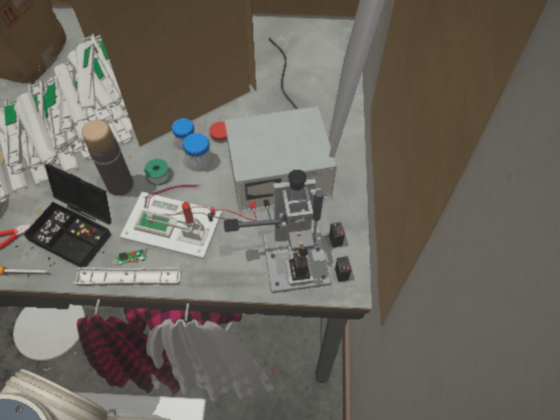

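View pics/top0.png

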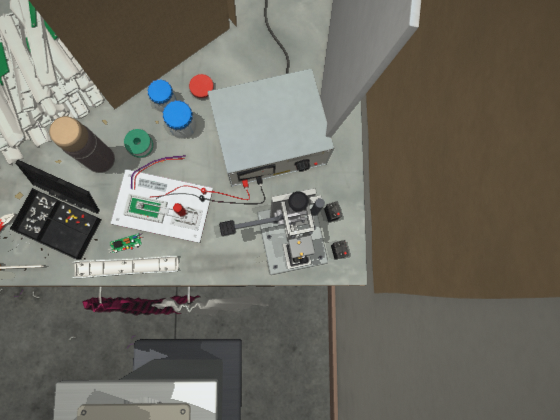

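Side view: the knob is near (297,180), the lever pad near (232,225), and the spares near (338,235) and (344,268). Top view: the knob is near (298,200) and the pad near (228,228).

```bash
cat > h.py <<'E'
from bench import *
import cv2, numpy as np
def ray(f,u,v):
    F=210/np.tan(np.radians(f["vertical_fov"]/2)); R=np.array(f["R"]); t=np.array(f["t"])
    d=R.T@np.array([(u-f["cx"])/F,(v-f["cy"])/F,1]); return -R.T@t,d/np.linalg.norm(d)
def onz(f,u,v,z):
    c,d=ray(f,u,v); return c+d*(z-c[2])/d[2]
def tri(a,b):
    A=np.zeros((3,3));y=np.zeros(3)
    for c,d in(a,b):
        P=np.eye(3)-np.outer(d,d);A+=P;y+=P@c
    return np.linalg.solve(A,y)
E
python3 - <<'E'
from h import *
import cv2
fs={n:grab_frame(n) for n in("side","top")}
out=[]
for n,(x,y) in {"side":(210,160),"top":(210,180)}.items():
    im=fs[n]["img"]; g=im.max(2)
    m=(g<45).astype(np.uint8)
    k,l,s,c=cv2.connectedComponentsWithStats(m[y:y+120,x:x+150])
    for i in range(1,k):
        if s[i,4]>25: print(n,s[i]+[x,y,0,0,0],c[i]+[x,y])
    out.append(cv2.resize(im[y:y+130,x:x+150],None,fx=5,fy=4.6 if 0 else 5,interpolation=cv2.INTER_CUBIC))
for n,o in zip(("s","t"),out): cv2.imwrite(f"pics/crop{n}.png",o[:600,:,::-1])
E
```

```text
side [330 230  13  16  92] [335.61956522 239.73913043]
side [296 268  11   8  62] [301.24193548 271.53225806]
side [336 268  13  12  72] [342.09722222 275.25      ]
top [289 192  19  20 112] [297.74107143 202.08928571]
top [311 205   7  10  45] [313.84444444 210.22222222]
top [324 206  14  16  72] [328.43055556 214.30555556]
top [331 244   7  15  42] [333.9047619  251.45238095]
```

View pics/crops.png

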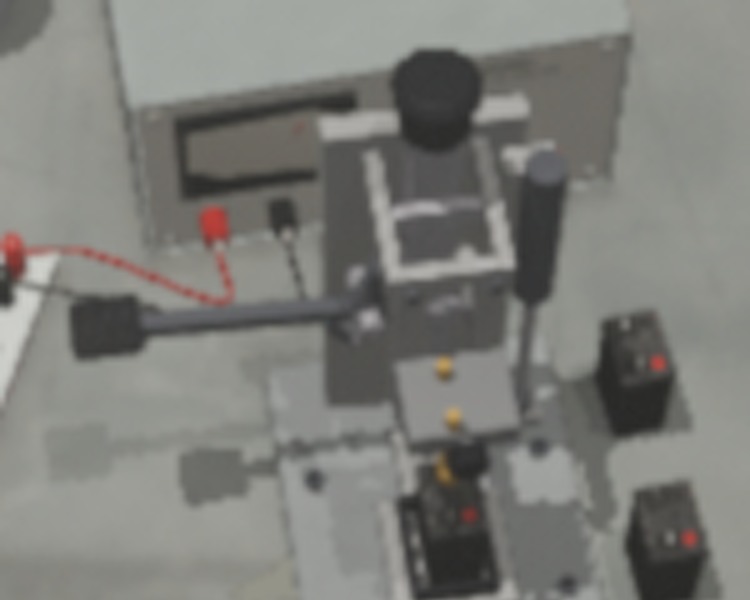

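View pics/cropt.png

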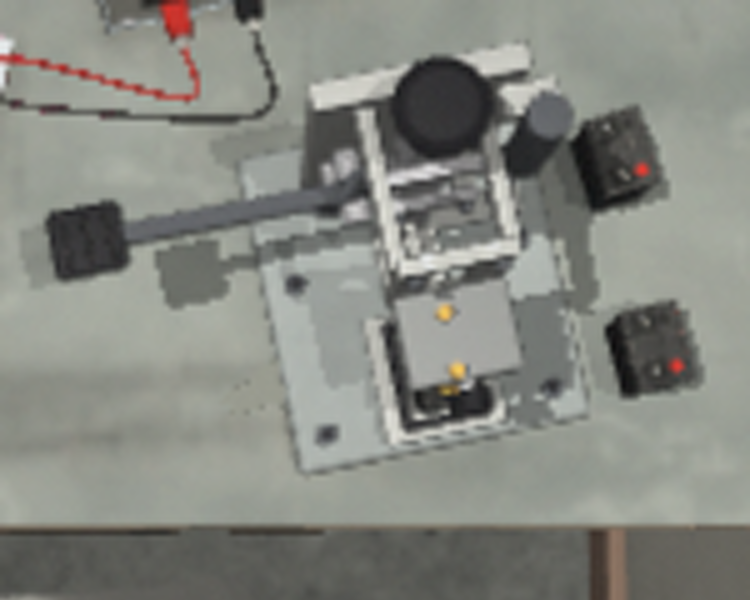

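Crop checks. In the side view the cap-top centre is at (297.4,175.6) and the pad at (231.4,224.4). In the top view the cap is at (298.6,201.2) and the pad at (227.4,228). The stand is yawed about 10°, with the instrument box behind it and a damper cylinder at its right.

```bash
python3 - <<'E'
from h import *
from scipy.spatial.transform import Rotation as Ro
S=grab_frame("side");T=grab_frame("top")
for n,a,b,z in(("cap",(297.4,175.6),(298.6,201.2),266),("pad",(231.4,224.4),(227.4,228),132)):
    print(n,tri(ray(S,*a),ray(T,*b)).round(1),onz(S,*a,z).round(1),onz(T,*b,z).round(1))
print("damper",tri(ray(S,319,193.5),ray(T,320,203)))
print("box corner base",onz(S,239.6,209.6,0)," R",onz(S,332,196,0))
print("box top front L/R",tri(ray(S,237,181),ray(T,231,184)),tri(ray(S,335,166),ray(T,333,147)))
print("panel",[onz(T,332,135,z)for z in(0,200,400)])
q=state()["tool_rot"]; r=Ro.from_quat(np.r_[q[1:],q[0]]).as_matrix(); print(r.round(3))
E
```

```text
cap [ 466.3 -307.9  265.8] [ 466.3 -308.6  266. ] [ 466.1 -307.1  266. ]
pad [ 441.9 -187.   131.6] [ 441.8 -188.   132. ] [ 441.7 -186.   132. ]
damper [ 476.15630594 -349.28087559  199.89953935]
box corner base [ 5.57163024e+02 -1.83770218e+02  1.13686838e-13]  R [ 605.38619021 -390.29488961    0.        ]
box top front L/R [ 515.47707328 -194.03002916  170.98907993] [ 602.84679713 -386.37906138  116.7874941 ]
panel [array([ 667.55595901, -402.75283864,    0.        ]), array([ 598.35625393, -372.33308488,  200.        ]), array([ 529.15654884, -341.91333113,  400.        ])]
[[-0.     0.316  0.949]
 [-0.001  0.949 -0.316]
 [-1.    -0.001 -0.   ]]
```

>>> play_rows(motion=[[[0.02,-0.033,0.02],-0.06],[[0.042,-0.065,0.035],-0.13],[[0.063,-0.098,0.052],-0.2],[[0.084,-0.131,0.069],-0.3],[[0.105,-0.164,0.086],-0.4],[[0.126,-0.197,0.103],-0.5],[[0.147,-0.23,0.12],-0.6],[[0.168,-0.262,0.137],-0.7],[[0.189,-0.295,0.15],-0.8],[[0.21,-0.328,0.16],-0.9],[[0.231,-0.36,0.17],-1.0],[[0.252,-0.393,0.177],-1.051]], claw=0.0878)

```text
time_s: 1.3
position: [449.9, 199.1, 400.9]
tool_rot: [0.546, 0.45, 0.546, -0.449]
wrist_force: [0.6, 0.8, 0.7]
width: 1.0
```

>>> play_rows(motion=[[[0.001,-0.04,0],0],[[0.003,-0.08,0],0],[[0.004,-0.12,0],0],[[0.005,-0.16,0],0],[[0.007,-0.2,0],0],[[0.008,-0.24,0],0],[[0.009,-0.28,0],0],[[0.01,-0.32,0],0],[[0.012,-0.36,0],0],[[0.013,-0.4,0],0],[[0.015,-0.44,0],0],[[0.016,-0.47,0],0]])

```text
time_s: 2.3
position: [464.7, -272.2, 399.5]
tool_rot: [0.547, 0.448, 0.547, -0.449]
wrist_force: [-0.3, 0.2, 0.3]
width: 0.998
```

>>> play_rows(motion=[[[0,-0.02,0],0],[[0.0,-0.038,0],0],[[0.0,-0.038,0],0],[[0.0,-0.038,0],0]])

```text
time_s: 2.63
position: [464.8, -307.6, 399.1]
tool_rot: [0.546, 0.449, 0.547, -0.449]
wrist_force: [-0.4, 0.1, -0.6]
width: 0.998
```

>>> play_rows(motion=[[[0.0,0,-0.03],0],[[0.0,0,-0.06],0],[[0.0,0,-0.085],0],[[0.0,0,-0.105],0],[[0.0,0,-0.12],0],[[0.0,0,-0.135],0],[[0.0,0,-0.15],0],[[0.0,0,-0.16],0],[[0.0,0,-0.168],0],[[0.0,0,-0.172],0],[[0.0,0,-0.172],0],[[0.0,0,-0.172],0]])

```text
time_s: 3.63
position: [465.4, -307.2, 228.0]
tool_rot: [0.547, 0.448, 0.547, -0.448]
wrist_force: [0.1, -0.1, 0.4]
width: 1.002
```

```bash
python3 - <<'E'
from h import *
import cv2
o=[]
for n,(x,y) in {"side":(210,120),"top":(210,140)}.items():
    f=grab_frame(n); o.append(cv2.resize(f["img"][y:y+150,x:x+130],None,fx=3,fy=4,interpolation=cv2.INTER_CUBIC))
cv2.imwrite("pics/g1.png",np.hstack(o)[:,:,::-1])
s=state();print(s["position"],s["wrist_force"])
E
```

```text
[ 465.56035829 -307.49109077  228.31634023] [-0.21571132  0.00696209 -0.45169157]
```

View pics/g1.png

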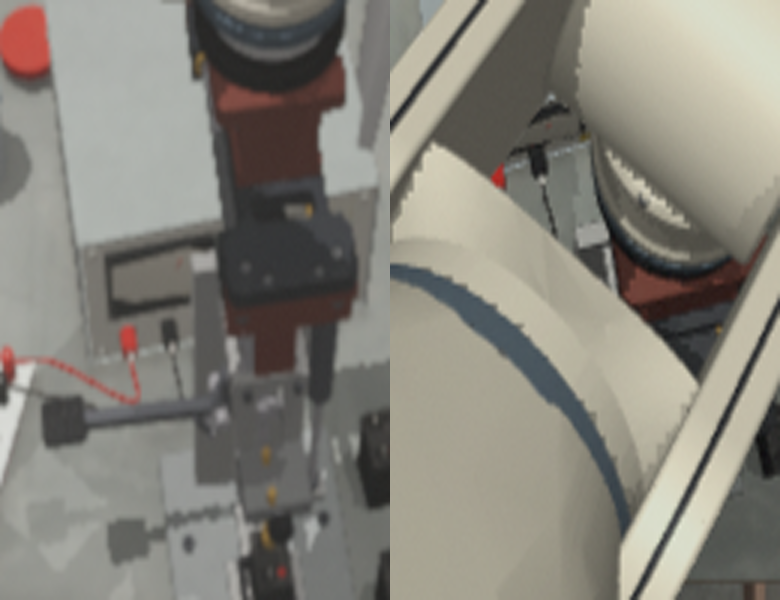

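The fingers straddle the knob front and back. The front finger hides it in the side view and the arm covers the top view. There is no contact force, so I'm closing now.

>>> play_rows(motion=[[[0,0,0],0],[[0,0,0],0],[[0,0,0],0],[[0,0,0],0],[[0,0,0],0],[[0,0,0],0],[[0,0,0],0],[[0,0,0],0]], claw=0.0, grip_force=45)

```text
time_s: 4.4
position: [465.1, -307.2, 227.4]
tool_rot: [0.547, 0.448, 0.547, -0.448]
wrist_force: [-0.7, -0.0, -0.3]
width: 0.431
```

```bash
python3 -c "
from bench import *
s=state();print(s['width']*87.8,s['position'],s['wrist_force'])"
```

```text
37.83613518204736 [ 465.05663629 -307.22791764  227.44831433] [-0.73496267 -0.02693068 -0.26864658]
```

>>> play_rows(motion=[[[0,0,0],0],[[0,0,0],0],[[0,0,0],0],[[0,0,0],0],[[0,0,0],0],[[0,0,0],0]])

```text
time_s: 4.9
position: [466.8, -307.0, 227.6]
tool_rot: [0.548, 0.449, 0.546, -0.447]
wrist_force: [6.8, 1.8, -4.2]
width: 0.355
```

>>> play_rows(motion=[[[0,0,0],0],[[0,0,0],0],[[0,0,0],0],[[0,0,0],0],[[0,0,0],0],[[0,0,0],0]])

```text
time_s: 5.4
position: [466.8, -306.9, 227.5]
tool_rot: [0.548, 0.449, 0.546, -0.447]
wrist_force: [7.8, 1.7, -3.5]
width: 0.356
```

>>> play_rows(motion=[[[0.001,0,0],0],[[0.002,0,0],0],[[0.0022,0,0],0],[[0.0022,0,0],0],[[0.0022,0,0],0],[[0.0022,0,0],0]])

```text
time_s: 5.9
position: [466.9, -306.9, 227.4]
tool_rot: [0.547, 0.448, 0.547, -0.448]
wrist_force: [-2.5, 3.3, 2.2]
width: 0.358
```

```bash
python3 - <<'E'
from h import *
import cv2
f=grab_frame("side");cv2.imwrite("pics/g2.png",cv2.resize(f["img"][150:270,230:340],None,fx=5,fy=5,interpolation=cv2.INTER_CUBIC)[:,:,::-1])
s=state();print(s["position"],s["wrist_force"],s["width"]*87.8)
E
```

```text
[ 466.92438973 -306.94028504  227.44017038] [-2.39163066  4.07526834  2.94772054] 31.210592188594955
```

View pics/g2.png

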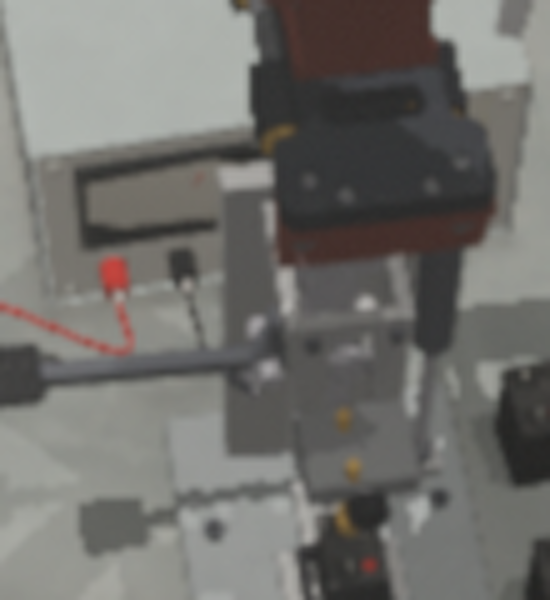

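>>> play_rows(motion=[[[0,0,0.001],0],[[0,0,0.002],0],[[0,0,0.003],0],[[0,0,0.004],0],[[0,0,0.005],0],[[0,0,0.006],0],[[0,0,0.007],0],[[0,0,0.008],0],[[0,0,0.0085],0],[[0,0,0.0085],0],[[0,0,0.0085],0],[[0,0,0.0085],0]])

```text
time_s: 6.95
position: [466.9, -307.0, 236.0]
tool_rot: [0.547, 0.448, 0.547, -0.448]
wrist_force: [-4.3, 3.6, -6.7]
width: 0.358
```

```bash
python3 - <<'E'
from h import *
s=state();print(s["position"],s["wrist_force"],s["width"]*87.8)
E
```

```text
[ 466.91108676 -306.97210246  235.95095876] [-4.25187232  3.64627316 -6.7057902 ] 31.412920108844258
```

>>> play_rows(motion=[[[-0.0008,0.0008,0.001],0],[[-0.0008,0.0008,0.002],0],[[-0.0008,0.0008,0.003],0],[[-0.0008,0.0008,0.003],0],[[-0.0008,0.0008,0.003],0],[[-0.0008,0.0008,0.003],0],[[-0.0008,0.0008,0.003],0]])

```text
time_s: 7.53
position: [466.9, -306.9, 239.4]
tool_rot: [0.547, 0.448, 0.546, -0.448]
wrist_force: [-0.5, -0.9, -5.6]
width: 0.354
```

>>> play_rows(motion=[[[0,0,0.001],0],[[0,0,0.002],0],[[0,0,0.002],0],[[0,0,0.002],0],[[0,0,0.002],0]])

```text
time_s: 7.95
position: [466.9, -306.8, 241.2]
tool_rot: [0.547, 0.448, 0.547, -0.448]
wrist_force: [2.8, -3.6, -6.3]
width: 0.359
```

>>> play_rows(motion=[[[0,0,0.001],0],[[0,0,0.0015],0],[[0,0,0.0015],0],[[0,0,0.0015],0],[[0,0,0.0015],0]])

```text
time_s: 8.37
position: [466.8, -306.8, 242.8]
tool_rot: [0.547, 0.448, 0.547, -0.448]
wrist_force: [2.8, -5.0, -6.3]
width: 0.357
```

>>> play_rows(motion=[[[0.0003,-0.0006,0.001],0],[[0.0003,-0.0006,0.002],0],[[0.0003,-0.0006,0.002],0],[[0.0003,-0.0006,0.002],0],[[0.0003,-0.0006,0.002],0]])

```text
time_s: 8.78
position: [466.8, -306.9, 244.5]
tool_rot: [0.547, 0.448, 0.547, -0.448]
wrist_force: [3.6, -1.2, -6.3]
width: 0.358
```

>>> play_rows(motion=[[[0,0,0.001],0],[[0,0,0.002],0],[[0,0,0.002],0],[[0,0,0.002],0]])

```text
time_s: 9.12
position: [466.8, -306.9, 246.5]
tool_rot: [0.547, 0.448, 0.547, -0.448]
wrist_force: [3.4, -0.1, -6.9]
width: 0.36
```

>>> play_rows(motion=[[[0,0,0.001],0],[[0,0,0.002],0],[[0,0,0.002],0],[[0,0,0.002],0]])

```text
time_s: 9.45
position: [466.8, -306.9, 248.7]
tool_rot: [0.547, 0.448, 0.547, -0.448]
wrist_force: [2.7, 0.3, -5.0]
width: 0.357
```

>>> play_rows(motion=[[[0.0005,0,0.001],0],[[0.0005,0,0.002],0],[[0.0005,0,0.002],0],[[0.0005,0,0.002],0]])

```text
time_s: 9.78
position: [466.8, -306.9, 250.3]
tool_rot: [0.547, 0.448, 0.547, -0.448]
wrist_force: [0.2, -0.1, -7.1]
width: 0.355
```

>>> play_rows(motion=[[[0,0,0.001],0],[[0,0,0.002],0],[[0,0,0.002],0],[[0,0,0.002],0]])

```text
time_s: 10.12
position: [466.9, -306.9, 252.6]
tool_rot: [0.547, 0.448, 0.547, -0.448]
wrist_force: [-2.8, 0.5, -4.7]
width: 0.361
```

>>> play_rows(motion=[[[0,0,0.001],0],[[0,0,0.002],0],[[0,0,0.002],0],[[0,0,0.002],0]])

```text
time_s: 10.45
position: [466.9, -306.9, 254.5]
tool_rot: [0.547, 0.448, 0.547, -0.448]
wrist_force: [-2.3, 1.4, -6.0]
width: 0.358
```

Lift is about 27 mm with no contact yet.

>>> play_rows(motion=[[[-0.0002,0,0.001],0],[[-0.0002,0,0.002],0],[[-0.0002,0,0.002],0],[[-0.0002,0,0.002],0]])

```text
time_s: 10.78
position: [466.9, -306.9, 256.5]
tool_rot: [0.547, 0.448, 0.547, -0.448]
wrist_force: [-2.8, 1.3, -6.8]
width: 0.363
```

>>> play_rows(motion=[[[0,0,0.001],0],[[0,0,0.002],0],[[0,0,0.002],0],[[0,0,0.002],0]])

```text
time_s: 11.12
position: [466.9, -306.9, 258.7]
tool_rot: [0.547, 0.448, 0.547, -0.448]
wrist_force: [-4.7, 2.3, -4.3]
width: 0.357
```

>>> play_rows(motion=[[[0,0,0.001],0],[[0,0,0.002],0],[[0,0,0.002],0],[[0,0,0.002],0]])

```text
time_s: 11.45
position: [467.0, -306.9, 260.5]
tool_rot: [0.547, 0.448, 0.547, -0.448]
wrist_force: [-4.3, 2.1, -6.0]
width: 0.356
```

>>> play_rows(motion=[[[-0.0005,0.0003,0.001],0],[[-0.0005,0.0003,0.002],0],[[-0.0005,0.0003,0.002],0],[[-0.0005,0.0003,0.002],0]])

```text
time_s: 11.78
position: [466.9, -306.9, 262.9]
tool_rot: [0.547, 0.448, 0.547, -0.448]
wrist_force: [-1.6, 1.3, -6.0]
width: 0.358
```

>>> play_rows(motion=[[[0,0,0.001],0],[[0,0,0.002],0],[[0,0,0.002],0],[[0,0,0.002],0]])

```text
time_s: 12.12
position: [466.9, -306.9, 264.8]
tool_rot: [0.547, 0.448, 0.547, -0.448]
wrist_force: [-1.0, -0.1, -6.6]
width: 0.359
```

>>> play_rows(motion=[[[0,0,0.001],0],[[0,0,0.002],0],[[0,0,0.002],0],[[0,0,0.002],0]])

```text
time_s: 12.45
position: [466.9, -306.9, 266.5]
tool_rot: [0.547, 0.448, 0.547, -0.448]
wrist_force: [2.0, -0.7, -9.5]
width: 0.358
```

>>> play_rows(motion=[[[0,0,0.001],0],[[0,0,0.0015],0],[[0,0,0.0015],0],[[0,0,0.0015],0],[[0,0,0.0015],0]])

```text
time_s: 12.87
position: [466.8, -306.9, 268.0]
tool_rot: [0.547, 0.448, 0.547, -0.448]
wrist_force: [2.7, -1.4, -10.6]
width: 0.355
```

>>> play_rows(motion=[[[0,0,0.001],0],[[0,0,0.0015],0],[[0,0,0.0015],0],[[0,0,0.0015],0],[[0,0,0.0015],0]])

```text
time_s: 13.28
position: [466.8, -306.8, 269.5]
tool_rot: [0.547, 0.448, 0.547, -0.448]
wrist_force: [4.1, -2.2, -12.4]
width: 0.356
```

>>> play_rows(motion=[[[-0.0002,0,0.001],0],[[-0.0002,0,0.0015],0],[[-0.0002,0,0.0015],0],[[-0.0002,0,0.0015],0],[[-0.0002,0,0.0015],0]])

```text
time_s: 13.7
position: [466.8, -306.8, 270.8]
tool_rot: [0.547, 0.448, 0.547, -0.448]
wrist_force: [5.8, -2.7, -14.5]
width: 0.36
```

>>> play_rows(motion=[[[0,0,0.001],0],[[0,0,0.001],0],[[0,0,0.001],0],[[0,0,0.001],0]])

```text
time_s: 14.03
position: [466.8, -306.8, 271.6]
tool_rot: [0.547, 0.448, 0.547, -0.448]
wrist_force: [5.7, -3.4, -15.5]
width: 0.356
```

>>> play_rows(motion=[[[0.0005,-0.0003,0.0005],0],[[0.0005,-0.0003,0.001],0],[[0.0005,-0.0003,0.001],0],[[0.0005,-0.0003,0.001],0]])

```text
time_s: 14.37
position: [466.7, -306.8, 272.2]
tool_rot: [0.547, 0.448, 0.547, -0.448]
wrist_force: [5.8, -2.6, -16.3]
width: 0.358
```

>>> play_rows(motion=[[[0,0,0.0005],0],[[0,0,0.0008],0],[[0,0,0.0008],0],[[0,0,0.0008],0]])

```text
time_s: 14.7
position: [466.8, -306.8, 273.1]
tool_rot: [0.547, 0.448, 0.547, -0.448]
wrist_force: [4.4, -1.7, -16.6]
width: 0.359
```

>>> play_rows(motion=[[[0,0,0.0004],0],[[0,0,0.0005],0],[[0,0,0.0005],0],[[0,0,0.0005],0]])

```text
time_s: 15.03
position: [466.7, -306.8, 273.5]
tool_rot: [0.547, 0.448, 0.547, -0.448]
wrist_force: [5.4, -2.2, -17.5]
width: 0.356
```

>>> play_rows(motion=[[[0,0,-0.0004],0],[[0,0,-0.0008],0],[[0,0,-0.0011],0],[[0,0,-0.0014],0],[[0,0,-0.0014],0],[[0,0,-0.0014],0]])

```text
time_s: 15.53
position: [466.8, -306.8, 272.6]
tool_rot: [0.547, 0.448, 0.547, -0.448]
wrist_force: [4.5, -1.5, -17.0]
width: 0.357
```

>>> play_rows(motion=[[[0,0,-0.0004],0],[[0,0,-0.0008],0],[[0,0,-0.001],0],[[0,0,-0.001],0],[[0,0,-0.001],0]])

```text
time_s: 15.95
position: [466.8, -306.9, 272.1]
tool_rot: [0.547, 0.448, 0.547, -0.448]
wrist_force: [2.3, 0.9, -10.7]
width: 0.36
```

>>> play_rows(motion=[[[0,0,-0.0004],0],[[0,0,-0.0008],0],[[0,0,-0.001],0],[[0,0,-0.001],0],[[0,0,-0.001],0]])

```text
time_s: 16.37
position: [466.9, -307.0, 271.7]
tool_rot: [0.547, 0.448, 0.547, -0.448]
wrist_force: [-2.0, 4.1, 1.5]
width: 0.359
```

The pawl has taken the load: force fell from 17 N to about 0 over 0.4 mm. Now I'm letting go.

>>> play_rows(motion=[[[0,0,0],0],[[0,0,0],0],[[0,0,0],0],[[0,0,0],0],[[0,0,0],0],[[0,0,0],0],[[0,0,0],0],[[0,0,0],0],[[0,0,0],0],[[0,0,0],0]], claw=0.07)

```text
time_s: 17.2
position: [466.9, -307.0, 270.9]
tool_rot: [0.547, 0.448, 0.547, -0.448]
wrist_force: [-0.1, 0.5, 0.4]
width: 0.802
```

>>> play_rows(motion=[[[0,0,0.01],0],[[0,0,0.03],0],[[0,0,0.05],0],[[0,0,0.07],0],[[0,0,0.09],0],[[0,0,0.1],0],[[0,0,0.11],0],[[0,0,0.11],0]])

```text
time_s: 17.87
position: [467.5, -307.4, 383.0]
tool_rot: [0.548, 0.448, 0.546, -0.448]
wrist_force: [0.2, -0.5, 0.2]
width: 0.8
```

```bash
python3 - <<'E'
from h import *
import cv2
f=grab_frame("side");cv2.imwrite("pics/g3.png",cv2.resize(f["img"][120:300,220:370],None,fx=4,fy=3.3,interpolation=cv2.INTER_CUBIC)[:,:,::-1])
s=state();print(s["position"],s["wrist_force"],s["width"]*87.8,s["time_s"])
E
```

```text
[ 467.06342297 -307.18186277  381.48697326] [-1.13075177  0.84768509  0.95890747] 69.90565015936791 17.9167
```

View pics/g3.png

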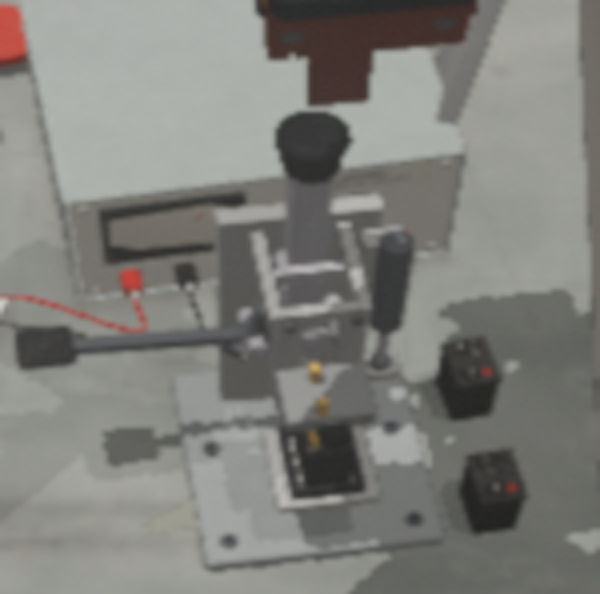

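The lift stays up with the knob raised and the cell under the contacts, and the gripper is clear above. I'm moving above the pad while it holds.

>>> play_rows(motion=[[[0,0.01,0],0],[[-0.005,0.03,0],0],[[-0.01,0.05,0],0],[[-0.015,0.07,0],0],[[-0.02,0.09,0],0],[[-0.023,0.11,0],0],[[-0.025,0.12,0],0],[[-0.025,0.12,0],0],[[-0.025,0.12,0],0],[[-0.025,0.12,0],0],[[-0.025,0.12,0],0],[[-0.025,0.12,0],0]], claw=0.0, grip_force=20)

```text
time_s: 18.92
position: [442.0, -187.7, 380.7]
tool_rot: [0.547, 0.448, 0.547, -0.448]
wrist_force: [-0.2, -0.4, 1.0]
width: 0.005
```

>>> play_rows(motion=[[[0,0,0],0],[[0,0,0],0],[[0,0,0],0],[[0,0,0],0],[[0,0,0],0],[[0,0,0],0],[[0,0,0],0],[[0,0,0],0],[[0,0,0],0],[[0,0,0],0],[[0,0,0],0],[[0,0,0],0]])

```text
time_s: 19.92
position: [441.9, -187.0, 380.9]
tool_rot: [0.547, 0.448, 0.547, -0.448]
wrist_force: [0.6, -0.5, -0.3]
width: 0.008
```

>>> play_rows(motion=[[[0,0,-0.03],0],[[0,0,-0.06],0],[[0,0,-0.09],0],[[0,0,-0.12],0],[[0,0,-0.14],0],[[0,0,-0.16],0],[[0,0,-0.18],0],[[0,0,-0.19],0],[[0,0,-0.2],0],[[0,0,-0.2],0],[[0,0,-0.2],0],[[0,0,-0.2],0]])

```text
time_s: 20.92
position: [442.6, -187.3, 181.8]
tool_rot: [0.547, 0.448, 0.546, -0.448]
wrist_force: [-0.4, 0.6, 0.0]
width: 0.007
```

```bash
python3 - <<'E'
from h import *
import cv2
f=grab_frame("side");cv2.imwrite("pics/g4.png",cv2.resize(f["img"][120:300,200:350],None,fx=4,fy=3.3,interpolation=cv2.INTER_CUBIC)[:,:,::-1])
s=state();print(s["position"],s["wrist_force"],s["width"]*87.8,s["time_s"])
E
```

```text
[ 442.62952153 -187.34565812  181.91280686] [0.43266775 0.50043478 0.46130792] 0.6867226442912291 20.9667
```

View pics/g4.png

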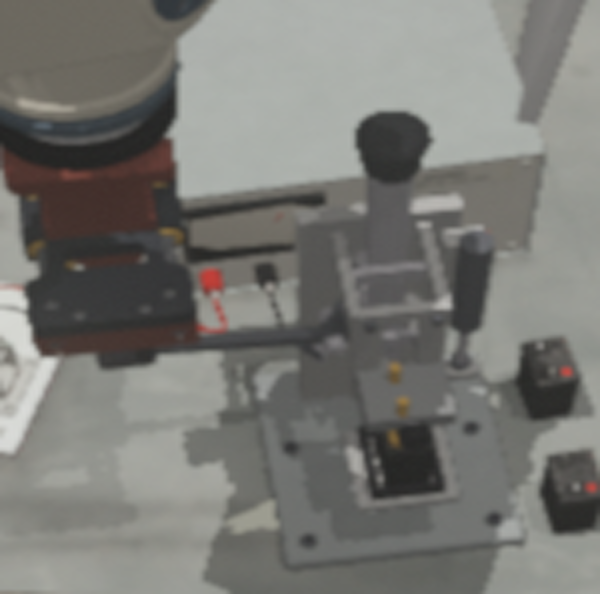

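The gripper sits over the pad, the lift is still latched, and it has held more than 3 s untouched. Pressing gently now.

>>> play_rows(motion=[[[0,0,-0.015],0],[[0,0,-0.03],0],[[0,0,-0.038],0],[[0,0,-0.044],0],[[0,0,-0.046],0],[[0,0,-0.048],0],[[0,0,-0.05],0],[[0,0,-0.052],0],[[0,0,-0.054],0],[[0,0,-0.054],0]])

```text
time_s: 21.8
position: [442.0, -186.9, 127.0]
tool_rot: [0.547, 0.448, 0.547, -0.448]
wrist_force: [-0.7, 1.4, 1.3]
width: 0.006
```

>>> play_rows(motion=[[[0,0,-0.0015],0],[[0,0,-0.003],0],[[0,0,-0.0045],0],[[0,0,-0.006],0],[[0,0,-0.006],0]])

```text
time_s: 22.22
position: [441.9, -187.1, 120.5]
tool_rot: [0.547, 0.448, 0.547, -0.448]
wrist_force: [1.1, -0.1, -0.3]
width: 0.009
```

>>> play_rows(motion=[[[0,0,-0.001],0],[[0,0,-0.002],0],[[0,0,-0.003],0],[[0,0,-0.004],0],[[0,0,-0.004],0]])

```text
time_s: 22.63
position: [441.8, -187.0, 116.7]
tool_rot: [0.547, 0.448, 0.547, -0.448]
wrist_force: [0.5, -0.6, 0.7]
width: 0.001
```

```bash
python3 - <<'E'
from h import *
import cv2
f=grab_frame("side");cv2.imwrite("pics/g5.png",cv2.resize(f["img"][120:300,200:350],None,fx=4,fy=3.3,interpolation=cv2.INTER_CUBIC)[:,:,::-1])
s=state();print(s["position"],s["wrist_force"],s["width"]*87.8,s["time_s"])
E
```

```text
[ 441.85150589 -187.01287389  116.78019208] [ 0.05982376 -0.45845354  0.30163425] 0.6269580711245296 22.6833
```

View pics/g5.png

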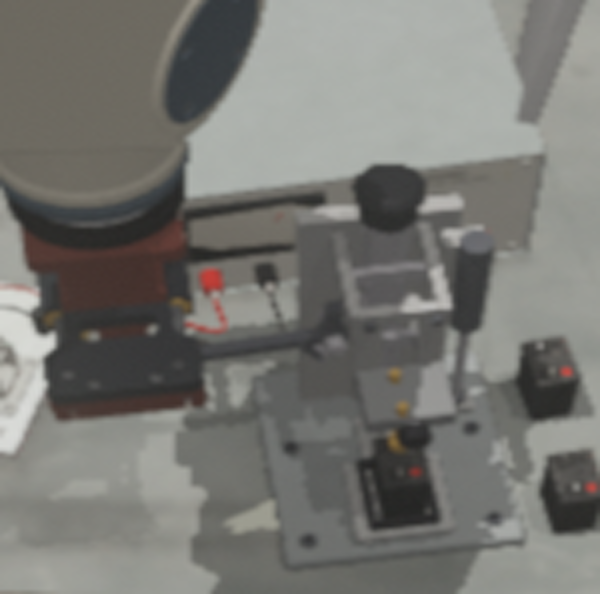

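The lever is down and the lift is nearly home, with the cell upright. I'm pressing slightly more and holding.

>>> play_rows(motion=[[[0,0,-0.001],0],[[0,0,-0.002],0],[[0,0,-0.002],0],[[0,0,-0.002],0],[[0,0,-0.002],0],[[0,0,-0.002],0],[[0,0,-0.002],0],[[0,0,-0.002],0],[[0,0,-0.002],0],[[0,0,-0.002],0],[[0,0,-0.002],0],[[0,0,-0.002],0]])

```text
time_s: 23.68
position: [441.9, -187.0, 114.9]
tool_rot: [0.547, 0.448, 0.547, -0.448]
wrist_force: [-0.2, 0.6, 1.2]
width: 0.004
```

>>> play_rows(motion=[[[0,0,0],0],[[0,0,0],0],[[0,0,0],0],[[0,0,0],0],[[0,0,0],0],[[0,0,0],0],[[0,0,0],0],[[0,0,0],0],[[0,0,0],0],[[0,0,0],0],[[0,0,0],0],[[0,0,0],0]])

```text
time_s: 24.68
position: [441.9, -187.0, 114.9]
tool_rot: [0.547, 0.448, 0.547, -0.448]
wrist_force: [0.1, -0.5, 0.0]
width: 0.003
```

```bash
python3 - <<'E'
from h import *
import cv2
f=grab_frame("side");cv2.imwrite("pics/g6.png",cv2.resize(f["img"][150:300,200:350],None,fx=4,fy=4,interpolation=cv2.INTER_CUBIC)[:,:,::-1])
s=state();print(s["position"],s["wrist_force"],s["time_s"])
E
```

```text
[ 441.87066627 -187.0377695   114.87387598] [-0.24847284  0.39657163 -0.05591468] 24.7333
```

View pics/g6.png

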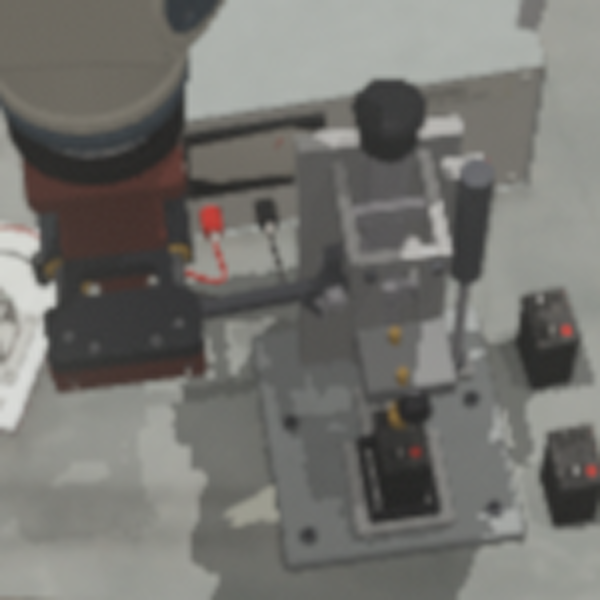

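The picture shows the knob back near (297,174) and the cell upright in its nest. I'm comparing against the first image to confirm it is really home.

```bash
python3 - <<'E'
from h import *
a=cv2.imread("pics/side0.png").astype(np.float32); b=grab_frame("side")["img"][:,:,::-1].astype(np.float32)
b=np.ascontiguousarray(b)
for n,(x0,x1,y0,y1) in {"knob":(286,308,166,192),"cell":(288,314,240,282),"fixed plate corner":(280,330,278,294),"spares":(326,354,218,284)}.items():
    r=cv2.matchTemplate(cv2.resize(b[y0-8:y1+8,x0-6:x1+6],None,fx=4,fy=4),cv2.resize(a[y0:y1,x0:x1],None,fx=4,fy=4),cv2.TM_CCOEFF_NORMED)
    _,v,_,l=cv2.minMaxLoc(r); print(n,round(v,3),l[0]/4-6,l[1]/4-8)
E
```

```text
knob 0.998 0.0 0.0
cell 0.888 -0.25 0.25
fixed plate corner 0.624 -0.5 0.0
spares 1.0 0.0 0.0
```

Knob displacement is 0 px, so the lift is home. Releasing the lever and retreating upwards.

>>> play_rows(motion=[[[0,0,0.004],0],[[0,0,0.008],0],[[0,0,0.012],0],[[0,0,0.016],0],[[0,0,0.02],0],[[0,0,0.03],0],[[0,0,0.05],0],[[0,0,0.08],0],[[0,0,0.11],0],[[0,0,0.14],0],[[0,0,0.15],0],[[0,0,0.15],0]])

```text
time_s: 25.78
position: [443.4, -187.7, 268.1]
tool_rot: [0.549, 0.449, 0.545, -0.448]
wrist_force: [-0.1, -0.3, 0.4]
width: 0.006
```

>>> play_rows(motion=[[[0,0.02,0.01],0],[[0,0.04,0.02],0],[[0,0.06,0.03],0],[[0,0.08,0.04],0],[[0,0.1,0.04],0],[[0,0.11,0.04],0],[[0,0.11,0.04],0],[[0,0.11,0.04],0]])

```text
time_s: 26.45
position: [441.4, -76.9, 303.8]
tool_rot: [0.547, 0.447, 0.548, -0.448]
wrist_force: [-0.1, -0.7, 0.7]
width: 0.004
```

```bash
python3 - <<'E'
from h import *
a=cv2.imread("pics/side0.png").astype(np.float32); b=np.ascontiguousarray(grab_frame("side")["img"][:,:,::-1]).astype(np.float32)
for n,(x0,x1,y0,y1) in {"knob":(286,308,166,192),"cell":(288,314,240,282),"pad":(222,242,216,234),"spares":(326,354,218,284)}.items():
    r=cv2.matchTemplate(cv2.resize(b[y0-8:y1+8,x0-6:x1+6],None,fx=4,fy=4),cv2.resize(a[y0:y1,x0:x1],None,fx=4,fy=4),cv2.TM_CCOEFF_NORMED)
    _,v,_,l=cv2.minMaxLoc(r); print(n,round(v,3),l[0]/4-6,l[1]/4-8)
s=state();print(s["position"],s["wrist_force"],s["time_s"])
cv2.imwrite("pics/g7.png",cv2.resize(np.hstack([a[150:300,205:355],b[150:300,205:355]]),None,fx=2.66,fy=4,interpolation=cv2.INTER_CUBIC))
E
```

```text
knob 0.999 0.0 0.0
cell 0.956 0.0 0.0
pad 0.926 0.5 2.5
spares 1.0 0.0 0.0
[441.48958084 -77.3735422  303.96083474] [ 0.1773378  -0.70655488 -0.37804536] 26.5[ WARN:0@3.686] global loadsave.cpp:1063 imwrite_ Unsupported depth image for selected encoder is fallbacked to CV_8U.
```

View pics/g7.png

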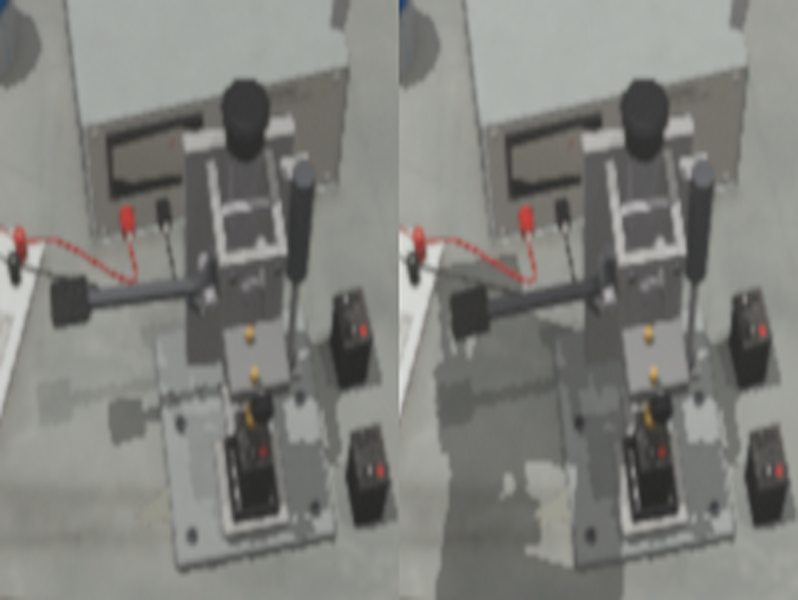

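Before/after (left/right): knob, cell and spares are unchanged. The lever pad has sprung back but sits about 2.5 px lower than before. I'll wait a second, recheck and hand in.

>>> play_rows(motion=[[[0,0,0],0],[[0,0,0],0],[[0,0,0],0],[[0,0,0],0],[[0,0,0],0],[[0,0,0],0],[[0,0,0],0],[[0,0,0],0],[[0,0,0],0],[[0,0,0],0],[[0,0,0],0],[[0,0,0],0]])

```text
time_s: 27.5
position: [441.9, -77.0, 304.9]
tool_rot: [0.547, 0.448, 0.547, -0.448]
wrist_force: [-0.0, -0.1, 0.3]
width: 0.005
```

```bash
python3 - <<'E'
from h import *
a=cv2.imread("pics/side0.png").astype(np.float32); b=np.ascontiguousarray(grab_frame("side")["img"][:,:,::-1]).astype(np.float32)
for n,(x0,x1,y0,y1) in {"knob":(286,308,166,192),"cell":(288,314,240,282),"pad":(222,242,216,234)}.items():
    r=cv2.matchTemplate(cv2.resize(b[y0-8:y1+8,x0-6:x1+6],None,fx=4,fy=4),cv2.resize(a[y0:y1,x0:x1],None,fx=4,fy=4),cv2.TM_CCOEFF_NORMED)
    _,v,_,l=cv2.minMaxLoc(r); print(n,round(v,3),l[0]/4-6,l[1]/4-8)
job_done()
E
```

```text
knob 0.999 0.0 0.0
cell 0.952 0.0 0.0
pad 0.925 0.25 2.5
the job is handed in; nothing more can be done
```

I ran the whole test and handed the job in at about 27.5 s; no verdict was reported.

- **Raising:** I pulled the knob up to a lift of about 45 mm. The pull standing still was about 17 N, against about 6 N before the contacts touched, so roughly 11 N on the cell. I then lowered until the pawl took the load and let go.
- **Hold:** The pawl alone held it for over 3 s with the robot clear. I estimate about 10 N on the contacts, worked out from the pull, not read directly.
- **Release:** I pressed the lever pad down about 17 mm and held it for about 2 s. The measured force stayed within noise, about 1.5 N. The lift sank to its bottom stop before I let the lever go.

**Last checks:** Compared with the first picture, the knob and cell showed 0 px of shift. The waiting cells also showed 0 px in the comparison a second earlier.

**Did not match:**
- After release, the lever pad rested about 2.5 px lower than at the start, by rough estimate 7 mm, and it had not moved a second later. I don't know why.
- The grip on the knob read 31 mm wide instead of the stated 27 mm, but it held without slipping.

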